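Pin the solder reel into its dispenser

TASK

Lock the reel of solder into its blue dispenser: take the long spindle, the one with the red knob, out of the wooden rack and lower it, without dropping it, through the hole in the dispenser's top arm, the reel below and the hole in the base, until its collar rests flat on the arm; then let go. Leave the short spindle with the blue knob in the rack and the reel in its place.

Things in the scene. Friction and masses are not known exactly. Their poses are not given: they have to be found in the camera images.
- long_spindle_center (a point): Centre (half-way up the axis) of the long red-knobbed spindle, 122 mm, 120 g, loose, upright in the rack, tip 6 mm above the bench. z: tip to knob. Steel shank 12 mm thick, 70 long, tip tapered; brass collar 36 across, 4 thick, its underside 9 mm above this point; knob 26 across, 48 tall, its middle 37 mm above this point: grip it. Raise 40 mm or more to leave the rack.
- short_spindle_center (a point): Centre (half-way up the axis) of the short blue-knobbed spindle, 97 mm long, shank 45 mm, else like the long one; it stays in the rack. The rack is a fixed wooden block, 64 x 150 mm, 46 mm high, with two holes 13 mm wide and 40 mm deep, 90 mm apart; which spindle stands in which varies.
- top_hole (a point): Mouth centre of the 22 mm hole through the dispenser's top arm, on its upper face 76 mm above the bench; z up. Right below it the base has an equal hole. Blue metal, fixed: base 105 x 84 x 14 mm, arm 92 x 64 x 8 mm, back plate on the local +x side; nothing above the arm. Spindle home: collar on the arm, tip in the base's hole, 6 mm above the bench.
- reel_center (a point): Centre of the orange-flanged solder reel, 58 mm across, 46 high, bore 26 mm wide, about 250 g, loose, standing on the dispenser's base in a low rim that keeps its bore within 3 mm of the holes' axis. This point is 37 mm above the bench, 39 mm below the arm's upper face.
There are look-alikes about, which are no part of the job. What is meant by the part that bears long_spindle_center is not green, and is the larger of those in its own colour.

How it is judged:
On the way:
1. the long spindle, still held by the fingers, has its tip down through the arm and well into the reel (contact force between the fingers and long_spindle above 0.5 N and horizontal distance between long_spindle_center and top_hole below 0.012 m and z of long_spindle_center in the frame of top_hole below 0.026 m), for 0.05 s.
At the end, for the whole second after the job is handed in: The long spindle stands upright (8 degrees) and at rest in the dispenser, within 12 mm of the arm hole's axis, its collar down on the arm (5 mm). The reel stands upright on the base within 12 mm of that axis. The short spindle stands in the rack, upright, within 30 mm of its start (horizontal distance between each of long_spindle_center, reel_center and top_hole below 0.012 m and z of long_spindle_center in the frame of top_hole between -0.016 and -0.004 m and angle between each of long_spindle_center, reel_center's own z axis and vertical below 0.15 rad and z of reel_center in the frame of top_hole below -0.03 m and linear speed of long_spindle below 0.02 m/s and angle between short_spindle_center's own z axis and vertical below 0.2 rad and distance of short_spindle_center from where it was at the start of the episode below 0.03 m); the robot touches nothing.
It fails at once if the short spindle is pulled out of the rack or carried off (distance of short_spindle_center from where it was at the start of the episode above 0.03 m).
It also fails if it takes over 38 s, if anything falls off the work surface, if the arm or the gripper's body presses on something with over 40 N, if the wrist force passes 120 N, or if a joint passes its speed limit or range.

ROBOT

A 7-joint arm with a two-finger parallel gripper is mounted at the origin on a cart in front of the work surface, level with it; the furniture and walls round the work are solid. World frame = base frame: x ahead of the robot, y to its left, z up, the work surface at z = 0. Lengths are in m, angles in rad, forces in N, time in s.
With the tool pointing down it reaches from about 0.375 to 0.925 m from the base axis. Payload 3.1 kg.
Tool frame: the origin (TCP) lies midway between the tips of the shut fingers; the grasp point (between the pads) lies 19 mm behind it; z points along the fingers, y is the line along which they close (so a half turn about z gives the same grasp; the last joint's range is limited). The gripper opens to 85 mm and grips with 20 to 120 N. Pads are 22 mm wide; open, the fingers measure 114 mm over their backs; the gripper's body (76 mm by 85 mm) begins 54 mm behind the grasp point. The pads swing forward as they close: fully open they stand 13 mm farther back than shut.
Start: joints at [1.046, 0.383, 0.044, 1.598, -0.018, 1.161, -0.05], TCP at [0.269, -0.592, 0.231] pointing down, gripper open.
Joint ranges: [-2.61, 2.61], [-0.41, 2.15], [-1.48, 1.57], [0, 2.5], [-1.57, 4.71], [0.05, 1.97], [-2.85, 2.85]. Speed limits (rad/s): [2.79, 2.79, 3.14, 3.14, 3.14, 3.14, 3.14].

INTERFACE

Orientations are given as a unit quaternion [x, y, z, w].
In Python, from bench import status, viewer, order gives the robot as it stands. The module is installed in compiled form; this text tells all that it offers.
- The arm moves only by the tool play_rows, never from a script. Its argument "moves" is a list of rows, each an object with "grip": the opening, from 0 (shut) to 1 (fully open); "dp": the shift along the tool's x, y, z in mm, a list of three; "turn": the turn, a rotation vector about the tool's x, y, z in degrees, a list of three. A call has 1 to 5 rows; each row is the pose to reach, as a shift and turn from the pose commanded when the call began, along the tool's axes at that moment; what a row does not reach only later rows make up. A row lasts 1/10 s, in which the tool goes at most 50 mm and 8.59 degrees, less where a joint would pass 70% of its speed; a pose out of reach is approached as far as the arm can. A call with a gripper value outside its range is refused whole. The fingers move at their own pace and stop on an object; "squeeze" is the grip in N (left out, the last holds). Time passes only in rows, so rows that repeat a pose let the fingers close. It gives the time, the measured TCP pose, the force, the opening and the grip force at its end, in the units of the state.
- status.sense(): the state, without advancing time (a new reading comes with each control period).
- viewer.read_camera(name): name is "scene" or "top" or "wrist"; returns the picture (384x512x3 uint8, red, green, blue); there is no depth.
- viewer.camera_params(name): a dict with "mtx" (3x3 intrinsics, pixels), "rvec" (rotation vector, rad) and "tvec" (3), from world to camera coordinates, as OpenCV has them. Camera axes: x right, y down, z forward; pixel columns grow to the right and rows downward; lengths in m; the calibration is good to about 2 mm. A picture is of the moment at which its call begins: read the wrist's pose just before it. camera_params takes no time and is no camera call; for the wrist camera it gives the pose at the moment of the call.
- order.finish_job(): hands the job in; it is judged then, once.
The state is a dict: "clock": time; "qpos": joint angles; "qd": joint speeds; "effort": joint torques, N m; "tool_pos": TCP position; "eef_rot": TCP orientation; "force": force on the tool from outside, world axes, zero at the start; "ft_torque": the same for the moment, N m; "gripper_width": opening from 0.0 (shut) to 1.0 (fully open); "gripper_force": force on a finger pad.
Only numpy, scipy, OpenCV 4.12 (cv2) and the standard library are available. Lean on these libraries where they do the work, as an engineer would, in place of code of your own. Each camera call takes 0.05 s, during which the arm holds its last target. There are 200 camera calls.

## Working session

There is one attempt and no reset: what is moved stays moved. The work goes in short steps, Python scripts to look and compute and a tool call to move; the robot and the scene stay as the last step left them, time stands still between calls to the robot, and variables do not carry over. Pictures are saved under pics/ and viewed, at most 10 in all, crops included, and the job is handed in when it is done.

Besides the shell and the picture viewer there is one more tool, called after "Request:" by a JSON object that holds its "api" and its "payload", one argument or row to a line. play_rows: Moves the arm, as the interface text tells. Its arguments: {"type":"object","properties":{"moves":{"type":"array"},"squeeze":{"type":"number"}},"required":["moves"]}

```bash
mkdir -p pics; cat > h.py <<'E'
import numpy as np, cv2
from bench import status, viewer, order
def cam(n):
    p=viewer.camera_params(n); R=cv2.Rodrigues(np.array(p["rvec"],float))[0]
    return np.array(p["mtx"],float),R,np.array(p["tvec"],float).ravel()
def ray(n,uv,c=None):
    K,R,t=c or cam(n); d=R.T@np.linalg.solve(K,[uv[0],uv[1],1.]); return -R.T@t,d/np.linalg.norm(d)
def onplane(n,uv,z,c=None):
    o,d=ray(n,uv,c); return o+d*(z-o[2])/d[2]
def proj(n,P,c=None):
    K,R,t=c or cam(n); q=K@(R@np.array(P,float)+t); return q[:2]/q[2]
def cross(rays):
    A=sum(np.eye(3)-np.outer(d,d) for o,d in rays); b=sum((np.eye(3)-np.outer(d,d))@o for o,d in rays)
    return np.linalg.solve(A,b)
def grab(n,f):
    im=viewer.read_camera(n); cv2.imwrite(f"pics/{f}.png",im[:,:,::-1]); return im
E
python3 - <<'E'
from h import *
for n in("scene","top"):
    grab(n,n+"0"); K,R,t=cam(n); print(n,K.round(1).tolist(),(-R.T@t).round(3),R.round(2).tolist())
s=status.sense();print(s["clock"],s["tool_pos"],s["eef_rot"])
a=[cv2.imread(f"pics/{n}0.png") for n in("scene","top")]
cv2.imwrite("pics/both.png",cv2.resize(np.vstack(a),(512,768))[:,:]) 
E
```

```text
scene [[384.4, 0.0, 257.1], [0.0, 384.4, 191.3], [0.0, 0.0, 1.0]] [0.009 0.603 0.625] [[-0.75, -0.66, -0.02], [-0.42, 0.49, -0.76], [0.52, -0.56, -0.64]]
top [[400.8, 0.0, 250.0], [0.0, 400.8, 194.1], [0.0, 0.0, 1.0]] [0.324 0.082 1.074] [[0.0, -1.0, -0.02], [-0.99, 0.0, -0.13], [0.13, 0.02, -0.99]]
0.1 [ 0.26871081 -0.5909105   0.22999923] [ 9.77309538e-01  2.11812628e-01 -3.14027093e-04 -1.17395921e-03]
```

View pics/scene0.png

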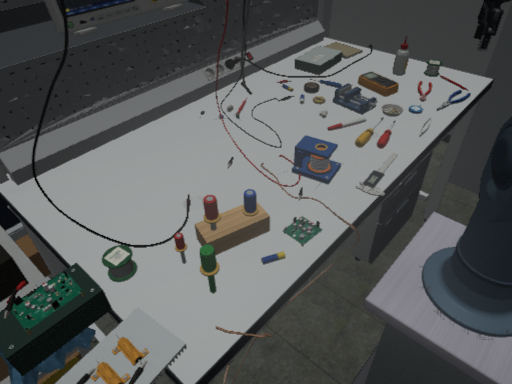

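View pics/top0.png

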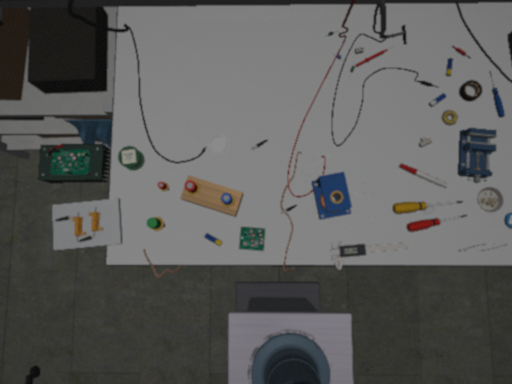

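Red candidates: the rack knob (scene 210,208; top 191,187) and the small loose one (scene 180,241; top 163,185). A green one is at scene 208,258. The rack one fits, because it is red and is the larger of the two. I'll confirm this in an enlarged crop.

```bash
python3 - <<'E'
from h import *
T=cv2.imread("pics/top0.png");S=cv2.imread("pics/scene0.png")
a=cv2.resize(S[180:300,155:285],None,fx=3,fy=3,interpolation=2)[:300]; 
b=cv2.resize(T[165:240,145:245],None,fx=4,fy=4,interpolation=2)
c=cv2.resize(S[130:185,280:350],None,fx=5,fy=5,interpolation=2)
d=cv2.resize(T[165:225,305:360],None,fx=5,fy=5,interpolation=2)
H=lambda x,h,w:cv2.copyMakeBorder(x[:h,:w],0,max(0,h-x.shape[0]),0,max(0,w-x.shape[1]),0)
cv2.imwrite("pics/crops.png",np.vstack([np.hstack([H(a,300,400),H(b,300,400)]),np.hstack([H(c,300,400),H(d,300,400)])]))
for n,I in(("scene",S),("top",T)):
    h=cv2.cvtColor(I,cv2.COLOR_BGR2HSV)
    for nm,m in(("red",((h[...,0]<7)|(h[...,0]>172))&(h[...,1]>120)&(h[...,2]>50)),("blue",(abs(h[...,0].astype(int)-113)<12)&(h[...,1]>110)&(h[...,2]>50))):
        k,_,st,ce=cv2.connectedComponentsWithStats(m.astype(np.uint8))
        for i in range(1,k):
            if st[i,4]>20: print(n,nm,st[i],ce[i].round(1))
E
```

```text
scene red [401  40   7   8  24] [404.   44.4]
scene red [441  76  25  13  34] [453.7  82.4]
scene red [418  82   4  13  26] [419.5  88. ]
scene red [425  83   7  12  23] [428.7  88.3]
scene red [378 132  11  13  83] [383.3 138.3]
scene red [204 196  12   7  39] [209.3 199.9]
scene red [174 232   9   8  31] [177.8 236.3]
scene red [177 241   7   8  29] [179.2 245.4]
scene red [ 16 281  10   9  47] [ 20.3 284.9]
scene blue [112   0  10   4  25] [116.6   1.6]
scene blue [101   3  10   4  25] [105.6   4.4]
scene blue [89  5 11  5 26] [93.9  7.1]
scene blue [77  8 11  5 29] [82.   9.8]
scene blue [67 11  9  4 23] [70.9 12.4]
scene blue [325  81  15   5  25] [332.2  82.6]
scene blue [449  90  12  10  25] [453.8  94.1]
scene blue [452  93  18   9  29] [461.7  97.9]
scene blue [409 106  13   6  26] [414.8 109.5]
scene blue [296 136  41  20 359] [315.1 145.3]
scene blue [298 157  41  22 170] [317.9 168.6]
scene blue [244 190  11   7  33] [249.2 193.9]
scene blue [263 255  14   7  49] [269.3 257.5]
scene blue [ 35 328  60  44 670] [ 65.5 351.3]
scene blue [  9 365  16  19 182] [ 15.8 376.1]
scene blue [ 27 372   8  12  56] [ 30.  378.8]
top red [456  49   9   6  21] [460.4  51.2]
top red [357  51  27  15  52] [370.3  57.7]
top red [400 165  16   9  55] [408.4 168.5]
top red [185 181  11  11  53] [190.5 186. ]
top red [408 219  32  12 217] [422.1 224.3]
top blue [448  59   4   9  22] [449.5  63.3]
top blue [436  94   9   7  29] [440.2  97.3]
top blue [495  94   9  22  99] [498.6 104.7]
top blue [ 79 120  32  23 361] [ 94.8 128.4]
top blue [470 129  25   4  50] [482.3 130.8]
top blue [472 137  13   4  35] [478.2 138.7]
top blue [460 143   5  20  69] [462. 154.]
top blue [469 144  26   6  92] [482.1 146.9]
top blue [465 151  26  24 209] [477.5 165. ]
top blue [313 173  38  45 962] [332.  194.3]
top blue [222 194   9  10  42] [226.6 198.9]
top blue [505 213   7  15  41] [507.9 219.9]
top blue [206 235   9   6  31] [210.  237.4]
```

View pics/crops.png

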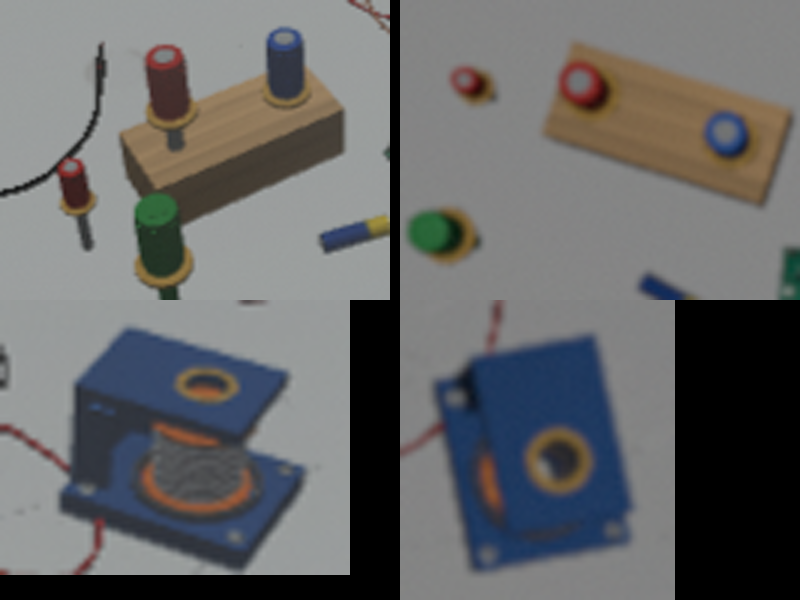

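The crops confirm it. The red-knobbed spindle at the rack's left end (scene ≈209,199; top ≈190,186) is the long one, its shank visible below the collar. The loose red one is tiny. The dispenser's hole is at scene ≈321,147 and top ≈337,197.

```bash
cat > w.py <<'E'
from h import *
pts={"red":((208.9,198.4),(189.7,185.9),.128),"blue":((248.7,192.2),(226.4,198.3),.103),"hole":((320.8,146.8),(336.6,196.6),.076)}
for k,(s,t,z) in pts.items():
    print(k,"X",cross([ray("scene",s),ray("top",t)]).round(4),"S",onplane("scene",s,z).round(4),"T",onplane("top",t,z).round(4))
E
python3 w.py; python3 - <<'E'
from h import *
from scipy.spatial.transform import Rotation as Ro
s=status.sense(); R=Ro.from_quat(s["eef_rot"]).as_matrix(); print(R.round(3).tolist())
K,Rc,t=cam("wrist"); print("wristcam in tool", (R.T@(-Rc.T@t-s["tool_pos"])).round(3), (R.T@Rc.T).round(2).tolist(),K[0])
E
```

```text
red X [0.4656 0.2459 0.1275] S [0.4663 0.2468 0.128 ] T [0.4647 0.245  0.128 ]
blue X [0.4389 0.1598 0.1025] S [0.4398 0.161  0.103 ] T [0.4376 0.1588 0.103 ]
hole X [ 0.4447 -0.1151  0.0741] S [ 0.4429 -0.1129  0.076 ] T [ 0.4448 -0.1146  0.076 ]
[[0.91, 0.414, -0.001], [0.414, -0.91, 0.002], [-0.0, -0.002, -1.0]]
wristcam in tool [ 0.083 -0.001 -0.142] [[0.0, -0.95, -0.32], [1.0, 0.0, 0.0], [-0.0, -0.32, 0.95]] [340.00872467   0.         259.58404774]
```

Request:
{"api": "play_rows", "payload": {
  "moves": [
    {"grip": 1, "dp": [37, -33, 0], "turn": [0, 0, -8]},
    {"grip": 1, "dp": [74, -66, 0], "turn": [0, 0, -16]},
    {"grip": 1, "dp": [111, -99, 0], "turn": [0, 0, -24]},
    {"grip": 1, "dp": [148, -132, 0], "turn": [0, 0, -32]},
    {"grip": 1, "dp": [185, -165, 0], "turn": [0, 0, -40]}
  ]
}}

```text
clock: 0.6
tool_pos: [0.3693, -0.3627, 0.2308]
eef_rot: [0.844, 0.536, -0.0, -0.0]
force: [0.4, -0.8, 0.1]
gripper_width: 1.001
gripper_force: 0.0
```

```bash
cat > go.py <<'E'
import sys
from h import *
from scipy.spatial.transform import Rotation as Ro
x,y,z,yaw=map(float,sys.argv[1:5])   # yaw: world angle of tool y, deg
s=status.sense(); R=Ro.from_quat(s["eef_rot"]); p=np.array(s["tool_pos"])
c,q=np.cos(np.radians(yaw)),np.sin(np.radians(yaw))
G=Ro.from_matrix(np.array([[-q,c,0],[c,q,0],[0,0,-1]]).T.T)
print(round(s["clock"],2),p.round(4),"dp",(1e3*(R.inv().apply(np.array([x,y,z])-p))).round(1),"turn",np.degrees((R.inv()*G).as_rotvec()).round(1),"F",np.round(s["force"],1),"grip",round(s["gripper_width"],3),round(s["gripper_force"],1))
E
python3 go.py .466 .246 .23 -17.3
```

```text
0.6 [ 0.3693 -0.3627  0.2308] dp [ 591.9 -172.     1. ] turn [-0.  -0.  -7.9] F [ 0.4 -0.8  0.1] grip 1.001 0.0
```

Request:
{"api": "play_rows", "payload": {
  "moves": [
    {"grip": 1, "dp": [49, -5, 0], "turn": [0, 0, -2]},
    {"grip": 1, "dp": [98, -10, 0], "turn": [0, 0, -4]},
    {"grip": 1, "dp": [147, -15, 0], "turn": [0, 0, -6]},
    {"grip": 1, "dp": [196, -20, 0], "turn": [0, 0, -8]},
    {"grip": 1, "dp": [245, -26, 0], "turn": [0, 0, -8]}
  ]
}}

```text
clock: 1.1
tool_pos: [0.4513, -0.1308, 0.231]
eef_rot: [0.807, 0.591, -0.0, 0.0]
force: [1.7, 0.1, 0.1]
gripper_width: 1.005
gripper_force: 0.0
```

```bash
python3 go.py .466 .246 .23 -17.3
```

```text
1.1 [ 0.4513 -0.1308  0.231 ] dp [363.7 -99.5   1. ] turn [-0.   0.  -0.2] F [1.7 0.1 0.1] grip 1.005 0.0
```

Request:
{"api": "play_rows", "payload": {
  "moves": [
    {"grip": 1, "dp": [46, -13, 0], "turn": [0, 0, 0]},
    {"grip": 1, "dp": [92, -26, 0], "turn": [0, 0, 0]},
    {"grip": 1, "dp": [138, -39, 0], "turn": [0, 0, 0]},
    {"grip": 1, "dp": [184, -52, 0], "turn": [0, 0, 0]},
    {"grip": 1, "dp": [230, -64, 0], "turn": [0, 0, 0]}
  ]
}}

```text
clock: 1.6
tool_pos: [0.4589, 0.1076, 0.2311]
eef_rot: [0.807, 0.591, -0.0, 0.0]
force: [0.1, -0.1, 0.0]
gripper_width: 0.997
gripper_force: 0.0
```

Request:
{"api": "play_rows", "payload": {
  "moves": [
    {"grip": 1, "dp": [30, -8, 0], "turn": [0, 0, 0]},
    {"grip": 1, "dp": [60, -16, 0], "turn": [0, 0, 0]},
    {"grip": 1, "dp": [60, -16, 0], "turn": [0, 0, 0]},
    {"grip": 1, "dp": [60, -16, 0], "turn": [0, 0, 0]}
  ]
}}

```text
clock: 2.0
tool_pos: [0.4619, 0.1684, 0.2308]
eef_rot: [0.806, 0.592, -0.001, -0.0]
force: [0.8, 0.2, -0.1]
gripper_width: 0.999
gripper_force: 0.0
```

```bash
python3 - <<'E'
from h import *
c=cam("wrist"); grab("wrist","w1")
for n,P in(("red",[.4655,.246,.128]),("blue",[.4388,.16,.103])): print(n,proj("wrist",P,c).round(1))
np.save("c1.npy",np.array([*c[0].ravel(),*c[1].ravel(),*c[2]]))
E
python3 go.py .466 .246 .23 -17.3
```

```text
red [231.1  84.7]
blue [236.6 194.8]
2.05 [0.4622 0.167  0.2307] dp [ 76.5 -20.3   0.6] turn [-0.   0.1 -0.3] F [ 0.3 -0.1 -0.3] grip 1.002 0.0
```

View pics/w1.png

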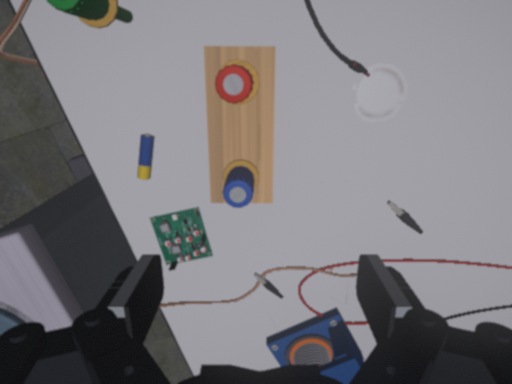

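The wrist view shows the red knob's top at (234,84), within 3 px of prediction, and the blue one at (238,195). I'm moving over the red knob and then down.

Request:
{"api": "play_rows", "payload": {
  "moves": [
    {"grip": 1, "dp": [40, -10, 0], "turn": [0, 0, 0]},
    {"grip": 1, "dp": [76, -19, 0], "turn": [0, 0, 0]},
    {"grip": 1, "dp": [76, -19, 40], "turn": [0, 0, 0]},
    {"grip": 1, "dp": [76, -19, 70], "turn": [0, 0, 0]},
    {"grip": 1, "dp": [76, -19, 70], "turn": [0, 0, 0]}
  ]
}}

```text
clock: 2.55
tool_pos: [0.4643, 0.2418, 0.1566]
eef_rot: [0.807, 0.59, -0.005, -0.001]
force: [-1.3, -0.8, 0.3]
gripper_width: 1.0
gripper_force: 0.0
```

```bash
python3 go.py .467 .2455 .083 -17.3
```

```text
2.55 [0.4643 0.2418 0.1566] dp [ 5.   2.  73.5] turn [-0.4  0.5 -0.4] F [-1.3 -0.8  0.3] grip 1.0 0.0
```

Request:
{"api": "play_rows", "payload": {
  "moves": [
    {"grip": 1, "dp": [0, 0, 20], "turn": [0, 0, 0]},
    {"grip": 1, "dp": [0, 0, 30], "turn": [0, 0, 0]},
    {"grip": 1, "dp": [0, 0, 30], "turn": [0, 0, 0]},
    {"grip": 1, "dp": [0, 0, 30], "turn": [0, 0, 0]}
  ]
}}

```text
clock: 2.95
tool_pos: [0.468, 0.2458, 0.1322]
eef_rot: [0.807, 0.591, 0.0, 0.0]
force: [0.1, 0.4, 0.1]
gripper_width: 0.998
gripper_force: 0.0
```

```bash
python3 go.py .467 .2455 .083 -17.3
```

```text
2.95 [0.468  0.2458 0.1322] dp [-0.6 -1.  49.2] turn [ 0.1 -0.  -0.3] F [0.1 0.4 0.1] grip 0.998 0.0
```

Request:
{"api": "play_rows", "payload": {
  "moves": [
    {"grip": 1, "dp": [0, -1, 25], "turn": [0, 0, 0]},
    {"grip": 1, "dp": [0, -1, 45], "turn": [0, 0, 0]},
    {"grip": 1, "dp": [0, -1, 49], "turn": [0, 0, 0]},
    {"grip": 1, "dp": [0, -1, 49], "turn": [0, 0, 0]},
    {"grip": 1, "dp": [0, -1, 49], "turn": [0, 0, 0]}
  ]
}}

```text
clock: 3.45
tool_pos: [0.4674, 0.2471, 0.0837]
eef_rot: [0.807, 0.591, 0.001, 0.0]
force: [-0.3, -1.0, -0.2]
gripper_width: 0.999
gripper_force: 0.0
```

Request:
{"api": "play_rows", "payload": {
  "moves": [
    {"grip": 0.2, "dp": [0, 0, 0], "turn": [0, 0, 0]},
    {"grip": 0, "dp": [0, 0, 0], "turn": [0, 0, 0]},
    {"grip": 0, "dp": [0, 0, 0], "turn": [0, 0, 0]},
    {"grip": 0, "dp": [0, 0, 0], "turn": [0, 0, 0]},
    {"grip": 0, "dp": [0, 0, 0], "turn": [0, 0, 0]}
  ],
  "squeeze": 50
}}

```text
clock: 3.95
tool_pos: [0.4667, 0.2465, 0.0827]
eef_rot: [0.807, 0.591, 0.0, 0.0]
force: [-0.2, 0.1, 2.2]
gripper_width: 0.292
gripper_force: 48.9
```

Request:
{"api": "play_rows", "payload": {
  "moves": [
    {"grip": 0, "dp": [0, 0, 0], "turn": [0, 0, 0]},
    {"grip": 0, "dp": [0, 0, 0], "turn": [0, 0, 0]},
    {"grip": 0, "dp": [0, 0, 0], "turn": [0, 0, 0]}
  ]
}}

```text
clock: 4.25
tool_pos: [0.4667, 0.2466, 0.0827]
eef_rot: [0.807, 0.591, 0.0, 0.0]
force: [0.2, -0.4, 4.2]
gripper_width: 0.292
gripper_force: 48.9
```

It grips at about 25 mm, which matches the knob. Now the lift.

Request:
{"api": "play_rows", "payload": {
  "moves": [
    {"grip": 0, "dp": [0, 0, -15], "turn": [0, 0, 0]},
    {"grip": 0, "dp": [0, 0, -35], "turn": [0, 0, 0]},
    {"grip": 0, "dp": [0, 0, -60], "turn": [0, 0, 0]},
    {"grip": 0, "dp": [0, 0, -90], "turn": [0, 0, 0]},
    {"grip": 0, "dp": [0, 0, -115], "turn": [0, 0, 0]}
  ]
}}

```text
clock: 4.75
tool_pos: [0.4655, 0.2465, 0.1987]
eef_rot: [0.807, 0.591, -0.0, -0.0]
force: [0.7, 0.6, -0.1]
gripper_width: 0.292
gripper_force: 49.9
```

Request:
{"api": "play_rows", "payload": {
  "moves": [
    {"grip": 0, "dp": [0, 0, 0], "turn": [0, 0, 0]},
    {"grip": 0, "dp": [0, 0, 0], "turn": [0, 0, 0]}
  ]
}}

```text
clock: 4.95
tool_pos: [0.4659, 0.2463, 0.1974]
eef_rot: [0.807, 0.591, -0.0, 0.0]
force: [-0.8, -0.2, -2.2]
gripper_width: 0.296
gripper_force: 49.9
```

```bash
python3 go.py .4447 -.1151 .20 -17.3; python3 -c "
from h import *
grab('scene','s2');grab('top','t2')
S=cv2.imread('pics/s2.png')[100:300,130:330];T=cv2.imread('pics/t2.png')[100:300,130:330]
cv2.imwrite('pics/v2.png',cv2.resize(np.hstack([S,T]),(800,400),interpolation=2))"
```

```text
4.95 [0.4659 0.2463 0.1974] dp [-351.    88.7   -2.5] turn [ 0.   0.  -0.2] F [-0.8 -0.2 -2.2] grip 0.296 49.9
```

View pics/v2.png

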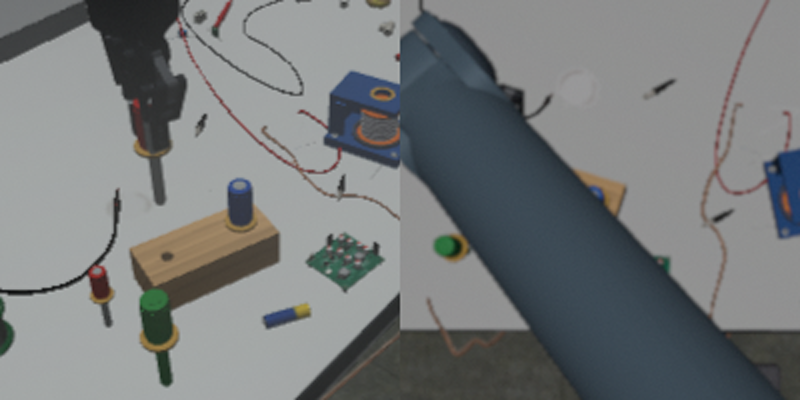

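The scene view shows the spindle hanging clear of the rack in the fingers, with the blue one undisturbed. I'm carrying it to the dispenser.

Request:
{"api": "play_rows", "payload": {
  "moves": [
    {"grip": 0, "dp": [-20, 5, 0], "turn": [0, 0, 0]},
    {"grip": 0, "dp": [-60, 15, 0], "turn": [0, 0, 0]},
    {"grip": 0, "dp": [-100, 25, 0], "turn": [0, 0, 0]},
    {"grip": 0, "dp": [-140, 35, 0], "turn": [0, 0, 0]},
    {"grip": 0, "dp": [-180, 45, 0], "turn": [0, 0, 0]}
  ]
}}

```text
clock: 5.55
tool_pos: [0.4531, 0.0595, 0.1955]
eef_rot: [0.807, 0.591, -0.001, -0.001]
force: [0.8, -0.9, -1.3]
gripper_width: 0.291
gripper_force: 49.9
```

Request:
{"api": "play_rows", "payload": {
  "moves": [
    {"grip": 0, "dp": [-40, 10, 0], "turn": [0, 0, 0]},
    {"grip": 0, "dp": [-80, 20, 0], "turn": [0, 0, 0]},
    {"grip": 0, "dp": [-120, 31, 0], "turn": [0, 0, 0]},
    {"grip": 0, "dp": [-150, 39, 0], "turn": [0, 0, 0]},
    {"grip": 0, "dp": [-171, 44, 0], "turn": [0, 0, 0]}
  ]
}}

```text
clock: 6.05
tool_pos: [0.4433, -0.1178, 0.1954]
eef_rot: [0.808, 0.59, -0.001, -0.001]
force: [-0.5, 0.7, -1.2]
gripper_width: 0.291
gripper_force: 49.9
```

Request:
{"api": "play_rows", "payload": {
  "moves": [
    {"grip": 0, "dp": [0, 0, 0], "turn": [0, 0, 0]},
    {"grip": 0, "dp": [0, 0, 0], "turn": [0, 0, 0]},
    {"grip": 0, "dp": [0, 0, 0], "turn": [0, 0, 0]}
  ]
}}

```text
clock: 6.35
tool_pos: [0.445, -0.1132, 0.1965]
eef_rot: [0.806, 0.592, -0.0, -0.001]
force: [0.5, 0.9, -1.7]
gripper_width: 0.293
gripper_force: 49.9
```

```bash
python3 go.py .4447 -.1151 .20 -17.3; python3 -c "
from h import *
c=cam('wrist')
w=grab('wrist','w3');grab('scene','s3')
p=status.sense()['tool_pos']
for n,cc in(('scene',None),('wrist',c)):
  print(n,'hole',proj(n,[.4447,-.1151,.076],cc).round(1),'tip',proj(n,[p[0],p[1],p[2]-.077],cc).round(1),'collar',proj(n,[p[0],p[1],p[2]-.007],cc).round(1))
S=cv2.imread('pics/s3.png')[90:190,270:370];T=cv2.imread('pics/w3.png')
cv2.imwrite('pics/v3.png',np.hstack([cv2.resize(S,(400,400),interpolation=2),cv2.copyMakeBorder(cv2.resize(T,(400,300)),0,100,0,0,0)]))"
```

```text
6.35 [ 0.445  -0.1132  0.1965] dp [-1.9  0.3 -3.5] turn [-0.1 -0.  -0.1] F [ 0.5  0.9 -1.7] grip 0.293 49.9
scene hole [320.7 146.2] tip [321.6 131.6] collar [324.2 106. ]
wrist hole [260.3 183.1] tip [260.5 200.1] collar [260.7 250.6]
```

View pics/v3.png

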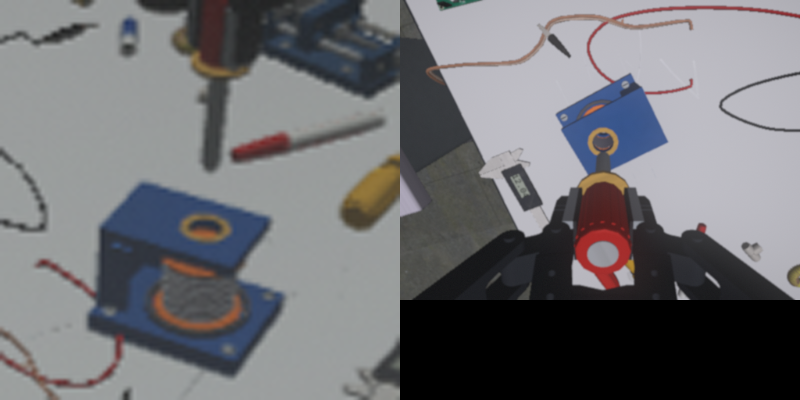

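Wrist view: the hole is at ≈(259,181) and the tip at ≈(259,198). Scene view: the tip is at ≈(322,132) over the hole at (321,146). Both views agree within about 2 mm against a 5 mm clearance, so I'm lowering in steps and watching the force.

Request:
{"api": "play_rows", "payload": {
  "moves": [
    {"grip": 0, "dp": [-1, 0, 15], "turn": [0, 0, 0]},
    {"grip": 0, "dp": [-1, 0, 30], "turn": [0, 0, 0]},
    {"grip": 0, "dp": [-1, 0, 40], "turn": [0, 0, 0]},
    {"grip": 0, "dp": [-1, 0, 47], "turn": [0, 0, 0]},
    {"grip": 0, "dp": [-1, 0, 54], "turn": [0, 0, 0]}
  ]
}}

```text
clock: 6.95
tool_pos: [0.4454, -0.1155, 0.143]
eef_rot: [0.806, 0.591, 0.0, 0.0]
force: [-0.2, -0.7, -1.5]
gripper_width: 0.294
gripper_force: 49.9
```

Request:
{"api": "play_rows", "payload": {
  "moves": [
    {"grip": 0, "dp": [0, 0, 7], "turn": [0, 0, 0]},
    {"grip": 0, "dp": [0, 0, 14], "turn": [0, 0, 0]},
    {"grip": 0, "dp": [0, 0, 20], "turn": [0, 0, 0]},
    {"grip": 0, "dp": [0, 0, 20], "turn": [0, 0, 0]}
  ]
}}

```text
clock: 7.35
tool_pos: [0.4443, -0.1158, 0.1223]
eef_rot: [0.807, 0.591, -0.001, -0.001]
force: [-0.3, 0.1, -2.4]
gripper_width: 0.292
gripper_force: 49.9
```

Request:
{"api": "play_rows", "payload": {
  "moves": [
    {"grip": 0, "dp": [1, 0, 7], "turn": [0, 0, 0]},
    {"grip": 0, "dp": [1, 0, 14], "turn": [0, 0, 0]},
    {"grip": 0, "dp": [1, 0, 21], "turn": [0, 0, 0]},
    {"grip": 0, "dp": [1, 0, 27], "turn": [0, 0, 0]},
    {"grip": 0, "dp": [1, 0, 27], "turn": [0, 0, 0]}
  ]
}}

```text
clock: 7.85
tool_pos: [0.4444, -0.1148, 0.0951]
eef_rot: [0.807, 0.591, -0.001, -0.001]
force: [-0.1, 0.3, -0.8]
gripper_width: 0.295
gripper_force: 49.9
```

Request:
{"api": "play_rows", "payload": {
  "moves": [
    {"grip": 0, "dp": [0, 0, 3], "turn": [0, 0, 0]},
    {"grip": 0, "dp": [0, 0, 6], "turn": [0, 0, 0]},
    {"grip": 0, "dp": [0, 0, 8], "turn": [0, 0, 0]},
    {"grip": 0, "dp": [0, 0, 8], "turn": [0, 0, 0]},
    {"grip": 0, "dp": [0, 0, 8], "turn": [0, 0, 0]}
  ]
}}

```text
clock: 8.35
tool_pos: [0.4454, -0.115, 0.0883]
eef_rot: [0.807, 0.591, 0.0, 0.0]
force: [0.2, -0.5, -2.6]
gripper_width: 0.295
gripper_force: 49.9
```

```bash
python3 go.py .4447 -.1145 .083 -17.3; python3 -c "
from h import *
grab('wrist','w4');grab('scene','s4')
S=cv2.imread('pics/s4.png')[90:190,270:370];T=cv2.imread('pics/w4.png')[150:350,160:360]
cv2.imwrite('pics/v4.png',np.hstack([cv2.resize(S,(400,400),interpolation=2),cv2.resize(T,(400,400))]))"
```

```text
8.35 [ 0.4454 -0.115   0.0883] dp [ 0.2 -0.9  5.3] turn [ 0.  -0.  -0.2] F [ 0.2 -0.5 -2.6] grip 0.295 49.9
```

View pics/v4.png

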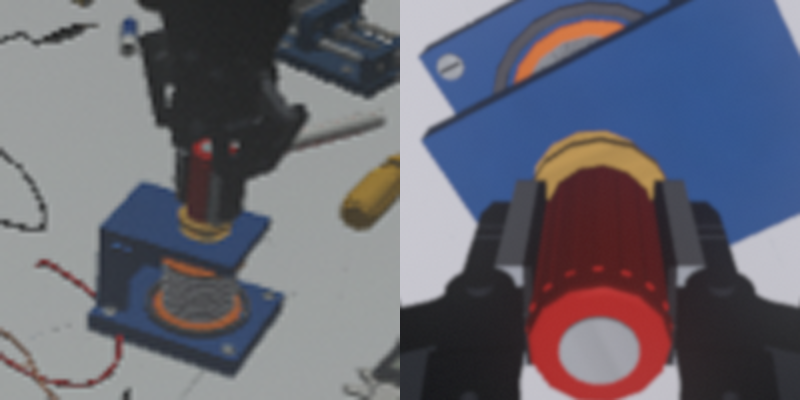

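The collar is a few mm above the arm and centred on the hole, at scene (321,145). There is no contact force yet, so I'm lowering the last millimetres until it touches.

Request:
{"api": "play_rows", "payload": {
  "moves": [
    {"grip": 0, "dp": [0, 0, 2], "turn": [0, 0, 0]},
    {"grip": 0, "dp": [0, 0, 4], "turn": [0, 0, 0]},
    {"grip": 0, "dp": [0, 0, 4], "turn": [0, 0, 0]},
    {"grip": 0, "dp": [0, 0, 4], "turn": [0, 0, 0]}
  ]
}}

```text
clock: 8.85
tool_pos: [0.4453, -0.115, 0.0841]
eef_rot: [0.807, 0.591, -0.0, -0.0]
force: [0.3, 0.4, -1.3]
gripper_width: 0.296
gripper_force: 49.9
```

Request:
{"api": "play_rows", "payload": {
  "moves": [
    {"grip": 0, "dp": [0, 0, 1], "turn": [0, 0, 0]},
    {"grip": 0, "dp": [0, 0, 1], "turn": [0, 0, 0]},
    {"grip": 0, "dp": [0, 0, 1], "turn": [0, 0, 0]}
  ]
}}

```text
clock: 9.15
tool_pos: [0.4454, -0.115, 0.0833]
eef_rot: [0.807, 0.591, -0.0, -0.0]
force: [-0.5, -0.3, -1.2]
gripper_width: 0.292
gripper_force: 49.9
```

Request:
{"api": "play_rows", "payload": {
  "moves": [
    {"grip": 0, "dp": [0, 0, 1], "turn": [0, 0, 0]},
    {"grip": 0, "dp": [0, 0, 1], "turn": [0, 0, 0]},
    {"grip": 0, "dp": [0, 0, 1], "turn": [0, 0, 0]}
  ]
}}

```text
clock: 9.45
tool_pos: [0.4456, -0.1151, 0.0827]
eef_rot: [0.807, 0.591, 0.0, 0.0]
force: [-1.7, -0.2, 3.5]
gripper_width: 0.293
gripper_force: 50.5
```

Request:
{"api": "play_rows", "payload": {
  "moves": [
    {"grip": 0, "dp": [0, 0, 1], "turn": [0, 0, 0]},
    {"grip": 0, "dp": [0, 0, 1], "turn": [0, 0, 0]},
    {"grip": 0, "dp": [0, 0, 1], "turn": [0, 0, 0]}
  ]
}}

```text
clock: 9.75
tool_pos: [0.4456, -0.1151, 0.0826]
eef_rot: [0.807, 0.591, -0.0, 0.0]
force: [-4.5, 0.2, 11.1]
gripper_width: 0.291
gripper_force: 51.4
```

Contact at z = 0.0827, the same as the grasp height, so the collar is seated. I'll relax the downward push, then open slowly.

Request:
{"api": "play_rows", "payload": {
  "moves": [
    {"grip": 0, "dp": [0, 0, -1], "turn": [0, 0, 0]},
    {"grip": 0, "dp": [0, 0, -1], "turn": [0, 0, 0]},
    {"grip": 0.4, "dp": [0, 0, -1], "turn": [0, 0, 0]},
    {"grip": 0.6, "dp": [0, 0, -1], "turn": [0, 0, 0]},
    {"grip": 1, "dp": [0, 0, -1], "turn": [0, 0, 0]}
  ]
}}

```text
clock: 10.25
tool_pos: [0.4453, -0.115, 0.082]
eef_rot: [0.807, 0.591, 0.0, -0.0]
force: [-0.1, 0.7, -0.4]
gripper_width: 0.727
gripper_force: 0.0
```

Request:
{"api": "play_rows", "payload": {
  "moves": [
    {"grip": 1, "dp": [0, 0, 0], "turn": [0, 0, 0]},
    {"grip": 1, "dp": [0, 0, 0], "turn": [0, 0, 0]},
    {"grip": 1, "dp": [0, 0, 0], "turn": [0, 0, 0]},
    {"grip": 1, "dp": [0, 0, 0], "turn": [0, 0, 0]}
  ]
}}

```text
clock: 10.65
tool_pos: [0.4454, -0.115, 0.0823]
eef_rot: [0.807, 0.591, 0.0, -0.0]
force: [-0.7, 0.0, 0.4]
gripper_width: 0.998
gripper_force: 0.0
```

Request:
{"api": "play_rows", "payload": {
  "moves": [
    {"grip": 1, "dp": [0, 0, -20], "turn": [0, 0, 0]},
    {"grip": 1, "dp": [0, 0, -50], "turn": [0, 0, 0]},
    {"grip": 1, "dp": [0, 0, -90], "turn": [0, 0, 0]},
    {"grip": 1, "dp": [0, 0, -130], "turn": [0, 0, 0]},
    {"grip": 1, "dp": [0, 0, -130], "turn": [0, 0, 0]}
  ]
}}

```text
clock: 11.15
tool_pos: [0.4502, -0.1158, 0.2184]
eef_rot: [0.807, 0.591, 0.004, 0.005]
force: [0.6, 0.6, 0.0]
gripper_width: 0.999
gripper_force: 0.0
```

Request:
{"api": "play_rows", "payload": {
  "moves": [
    {"grip": 1, "dp": [0, 0, 0], "turn": [0, 0, 0]},
    {"grip": 1, "dp": [0, 0, 0], "turn": [0, 0, 0]},
    {"grip": 1, "dp": [0, 0, 0], "turn": [0, 0, 0]}
  ]
}}

```text
clock: 11.45
tool_pos: [0.444, -0.1147, 0.2106]
eef_rot: [0.807, 0.591, -0.001, -0.001]
force: [0.2, 0.6, -0.2]
gripper_width: 0.997
gripper_force: 0.0
```

```bash
python3 go.py .4447 -.1145 .083 -17.3; python3 -c "
from h import *
grab('wrist','w5');grab('scene','s5')
S=cv2.imread('pics/s5.png')[90:240,200:350];T=cv2.imread('pics/w5.png')[100:300,160:360]
cv2.imwrite('pics/v5.png',np.hstack([cv2.resize(S,(400,400),interpolation=2),cv2.resize(T,(400,400))]))"
```

```text
11.45 [ 0.444  -0.1147  0.2106] dp [  0.4   1.  127.6] turn [-0.2 -0.  -0.2] F [ 0.2  0.6 -0.2] grip 0.997 0.0
```

View pics/v5.png

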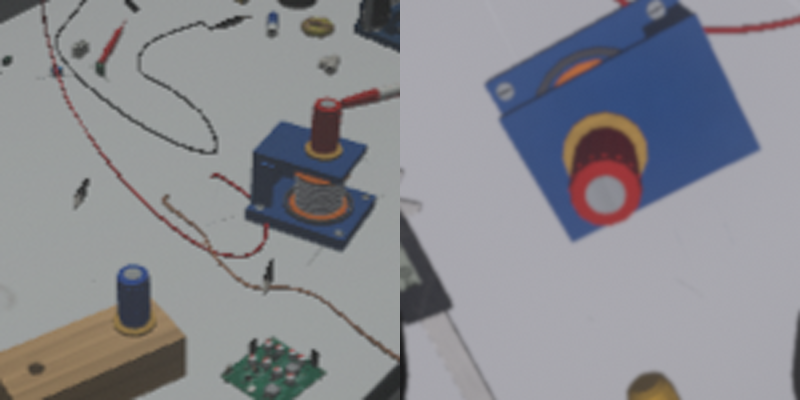

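The long spindle stands upright with its collar flat on the arm (crop 325,150). The reel is in place, the blue spindle is still in the rack, and the gripper is clear.

```bash
python3 -c "
from bench import order
print(order.finish_job())"
```

```text
the job is handed in; nothing more can be done
None
```

The long red-knobbed spindle is locked through the dispenser's arm, reel and base with its collar on the arm; the reel is in place, the short spindle is still in the rack, and I handed the job in at about 11.5 s (no verdict was returned).

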